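# Unhook the radius gauge and stand it in its block

### The job

Take the orange radius gauge off the barbed hook of the little stand (it only comes off if you raise it, tilt it so that its wide lower end swings out towards the hook's tip, and back it off over the barb). Then stand it upright, wide end down and fully home, in the slot of the pale wooden block and let go. Leave the turned knob and the wooden disc blank where they are.

Things in the scene. Friction and masses are not known exactly. Their poses are not given: they have to be found in the camera images.
- radius_gauge: Flat orange plastic plate, 6 mm thick, 118 mm tall, 50 to 100 g, hanging upright on the hook. Origin at the middle of its flat bottom edge; own z up along the plate, own y across its width, own x normal to it (on the hook: the way the hook points). Wide body 84 mm wide with rounded corners, z 0 to 44 mm; above it a neck and tab 34 mm wide, z 44 to 118 mm.
- gauge_hole (a point): Centre of the hole in the gauge's neck, 60 mm above its bottom edge: a rectangular through hole 18 mm wide (gauge y) and 32 mm high (gauge z 44 to 76 mm). The hook passes through it and the hole's upper edge rests on the hook.
- gauge_tab (a point): Grip point on the gauge's solid tab, 100 mm above its bottom edge and 40 mm above the hole's centre. The tab is 34 mm wide and spans gauge z 76 to 118 mm; grip it from above across its 34 mm width.
- hook_stand: Fixed stand: dark base 95 x 75 x 14 mm, wooden post 14 x 24 mm, 144 mm high, at its origin (on the bench under the post; own z up). Steel hook of 6 mm round bar along the stand's own +x: a level arm, centre line 135 mm above the bench from x = 0 to 85 mm, bends up by x = 90 mm, z = 140 mm and rises as a steep prong to its tip at x = 96 mm, z = 171 mm.
- hook_bend (a point): Outer end of the hook's level arm, on the stand at x = 90 mm, z = 135 mm. Arm and prong together are taller than the hole, so the upright gauge cannot pass. It passes tilted about 40 degrees (tab towards the post, wide end out past the tip) with the bar kept mid-hole: along the arm, round the bend, up off the prong.
- hook_tip (a point): Centre of the prong's rounded top end, on the stand at x = 96 mm, z = 171 mm. From here a small barb, 4.4 mm thick, leans 5 mm back towards the post and 3 mm down.
- slot_block: Fixed pale wooden block 60 (own x) x 124 (own y) x 45 mm high with four brass dots on top; origin at the centre of its underside. One slot along its own y through the middle: 10 mm wide up to 34 mm above the bench, bevelled out above that to about 24 mm at the top; closed at the ends, 100 mm long inside. The gauge may stand in it either way round.
- slot_floor (a point): Centre of the slot's floor, 12 mm above the bench; the fully home gauge's bottom edge rests here.
- turned_knob: Loose turned wooden knob, 44 mm diameter, 48 mm high, a bystander near the back. Origin under its centre.
- disc_blank: Loose round wooden disc blank, 86 mm diameter, 30 mm high, a bystander beyond the block. Origin under its centre.
Not all that is in view belongs to the job. There is more than one size of the radius_gauge; the one meant has the size given above. Leave any red look-alike of the slot_block alone.

How it is judged:
By the outcome, as a careful person would: the job done as asked, in the order asked, and still so for the second after the job is handed in, with the robot touching nothing.
It also fails if it takes over 43 s, if anything falls off the work surface, if the arm or the gripper's body presses on something with over 40 N, if the wrist force passes 120 N, or if a joint passes its speed limit or range.

### The arm

A 6-joint arm with a two-finger parallel gripper is mounted at the origin on a cart in front of the work surface, level with it; the furniture and walls round the work are solid. World frame = base frame: x ahead of the robot, y to its left, z up, the work surface at z = 0. Lengths are in mm, angles in rad, forces in N, time in s.
With the tool pointing down it reaches from about 325 to 875 mm from the base axis. Payload 4.4 kg.
Tool frame: the origin (TCP) lies at the very end of the fingers, on their centre line; the grasp point (between the pads) lies 19 mm behind it; z points along the fingers, y is the line along which they close (so a half turn about z gives the same grasp; the last joint's range is limited). The gripper opens to 85 mm and grips with 20 to 120 N. Pads are 22 mm wide; open, the fingers measure 114 mm over their backs; the gripper's body (76 mm by 85 mm) begins 54 mm behind the grasp point. The pads swing forward as they close: fully open they stand 13 mm farther back than shut.
Start: joints at [1.109, 0.207, 1.542, -0, 1.393, -0.15], TCP at [175.856, 547.45, 231.282] pointing down, gripper open.
Joint ranges: [-2.73, 2.73], [-0.86, 2.22], [0.23, 2.46], [-1.11, 4.25], [0.08, 2.63], [-2.82, 2.82]. Speed limits (rad/s): [2.79, 2.79, 3.14, 3.14, 3.14, 3.14].

### API

Orientations are given as a rotation vector (axis times angle).
In Python, from workcell import sense, vision, close_job gives the robot as it stands.
- The arm moves only by the tool carry_out, never from a script. Its argument "steps" is a list of rows, each an object of numbers: "grip": the opening, from -1 (shut) to 1 (fully open), so that 0 is half open; "dx", "dy", "dz": the shift along the tool's x, y, z each as a share of 40 mm, from -1 to 1; "turn": the turn about the tool's z as a share of 0.15 rad, from -1 to 1. A call has 1 to 8 rows; each row shifts and turns the commanded pose from where the row before left it, along the tool's axes as they then stand; what a row does not reach is not made up. A row lasts 1/10 s, in which the tool goes at most 50 mm and 8.59 degrees, less where a joint would pass 70% of its speed; a pose out of reach is approached as far as the arm can. A call with a number of a shift or a turn outside -1 to 1 is refused whole. A call with a gripper value outside its range is refused whole. The fingers move at their own pace and stop on an object; "newtons" is the grip in N (left out, the last holds). Time passes only in rows, so rows that do not move let the fingers close. It gives the time, the measured TCP pose, the force, the opening and the grip force at its end, in the units of the state.
- sense(): the state, without advancing time (a new reading comes with each control period).
- vision.camera(name): name is "scene" or "top" or "wrist"; returns a dict with "pixels" (400x640x3 uint8, red, green, blue), "fx", "fy", "cx", "cy" (pixels), "extrinsics" (4x4, takes a point from camera to world coordinates); the wrist camera has in their place "tool_from_camera" (4x4, takes a point from camera to tool coordinates, whose origin is the TCP and whose axes are the flange's). Camera axes: x right, y down, z forward; pixel columns grow to the right and rows downward; lengths in mm; the calibration is good to about 2 mm. A picture is of the moment at which its call begins: read the wrist's pose just before it. There is no depth.
- close_job(): hands the job in; it is judged then, once.
The state is a dict: "clock": time; "qpos": joint angles; "dq": joint speeds; "joint_efforts": joint torques, N m; "tool_pos": TCP position; "orientation": TCP orientation; "force": force on the tool from outside, world axes, zero at the start; "wrist_torque": the same for the moment, N m; "finger_gap": opening from 0.0 (shut) to 1.0 (fully open); "grip_force": force on a finger pad.
Only numpy, scipy, OpenCV 4.12 (cv2) and the standard library are available. Lean on these libraries where they do the work, as an engineer would, in place of code of your own. Each camera call takes 0.05 s, during which the arm holds its last target. There are 200 camera calls.

## Working session

There is one attempt and no reset: what is moved stays moved. The work goes in short steps, Python scripts to look and compute and a tool call to move; the robot and the scene stay as the last step left them, time stands still between calls to the robot, and variables do not carry over. Pictures are saved under pics/ and viewed, at most 10 in all, crops included, and the job is handed in when it is done.

Besides the shell and the picture viewer there is one more tool, called in YAML: its name, and indented under it one key for each argument. carry_out: Moves the arm, as the interface text tells. Shift numbers are shares of 40 mm and turn numbers shares of 0.15 rad, none past 1 either way. Its arguments: {"type":"object","properties":{"steps":{"type":"array"},"newtons":{"type":"number"}},"required":["steps"]}

```bash
ls; mkdir -p pics
python3 - <<'E'
from workcell import sense, vision
import cv2,numpy as np,pickle
s=sense();print(s)
for n in ["scene","top"]:
    c=vision.camera(n);cv2.imwrite(f"pics/{n}0.png",c["pixels"][:,:,::-1])
    print(n,c["fx"],c["fy"],c["cx"],c["cy"],np.round(c["extrinsics"],3).tolist())
    pickle.dump(c,open(f"{n}.pkl","wb"))
E
```

```text
pics
{'clock': 0.0, 'qpos': array([ 1.10949840e+00,  2.07434668e-01,  1.54300200e+00, -1.45409575e-05,
        1.39348883e+00, -1.50504757e-01]), 'dq': array([-2.75328468e-04,  6.90647552e-04,  2.84467251e-04,  3.25624465e-05,
       -2.03946152e-03, -1.06446735e-03]), 'joint_efforts': array([ 1.28788597e-03, -3.83028710e+01, -2.91603237e+01, -2.36853675e-04,
        1.03602558e-02,  1.51607998e-05]), 'tool_pos': array([175.51110622, 546.74343377, 230.09465222]), 'orientation': array([-0.4861194 , -3.10305528,  0.0035003 ]), 'force': array([-0.1960562 ,  0.54453588, -0.16418572]), 'wrist_torque': array([ 0.00431528, -0.02627369,  0.01133652]), 'grip_force': 0.0, 'finger_gap': 1.0025583610984652}
scene 371.57306102573494 371.57306102573494 319.5891346497901 199.7012479001733 [[0.736, -0.513, 0.442, 125.594], [-0.677, -0.554, 0.484, -376.593], [-0.003, -0.655, -0.755, 777.19], [0.0, 0.0, 0.0, 1.0]]
top 386.17596088436187 386.17596088436187 319.1800228312384 193.57847151370018 [[0.025, -0.989, 0.147, 353.615], [-1.0, -0.022, 0.02, 37.48], [-0.017, -0.147, -0.989, 1094.505], [0.0, 0.0, 0.0, 1.0]]
```

View pics/scene0.png

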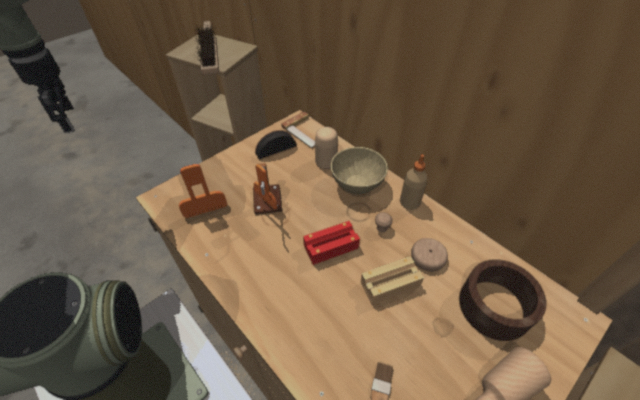

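View pics/top0.png

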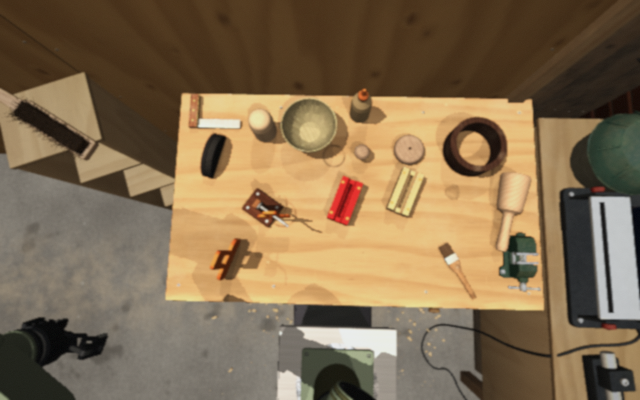

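Candidates: the larger orange plate standing at scene (203,192), and the orange plate on the hook at scene (266,188) / top (268,212). The description (hanging on the hook) picks the second one. The pale block is at scene (392,280) / top (406,191), and the red look-alike is at (332,242). Next is a close crop to check the choice.

Run:
```python
import cv2,numpy as np
a=cv2.imread("pics/scene0.png");b=cv2.imread("pics/top0.png")
f=lambda im,x,y,w,h,k:cv2.resize(im[y:y+h,x:x+w],None,fx=k,fy=k,interpolation=cv2.INTER_CUBIC)
A=f(a,230,150,66,100,6)           # 396x600
B=f(b,235,180,100,75,4)           # 400x300
C=f(b,376,156,100,75,4)           # 400x300
cv2.imwrite("pics/crop1.png",np.hstack([A,np.vstack([B,C])]))
```

```text
(no output)
```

View pics/crop1.png

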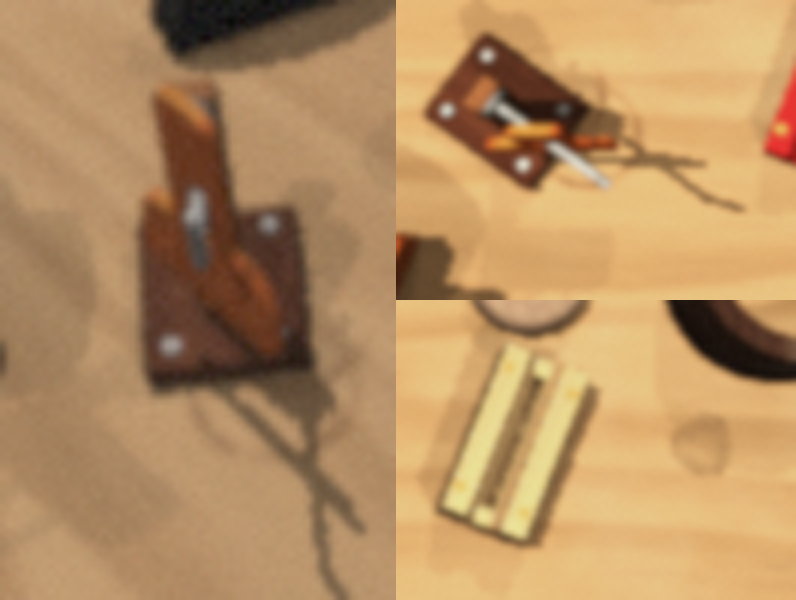

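```bash
cat > h.py <<'E'
import numpy as np,pickle
def bp(cam,uv,z):
    c=pickle.load(open(cam+".pkl","rb")) if isinstance(cam,str) else cam
    E=np.array(c["extrinsics"]);d=E[:3,:3]@[(uv[0]-c["cx"])/c["fx"],(uv[1]-c["cy"])/c["fy"],1]
    return E[:3,3]+d*(z-E[2,3])/d[2]
def pr(cam,P):
    c=pickle.load(open(cam+".pkl","rb")) if isinstance(cam,str) else cam
    E=np.array(c["extrinsics"]);p=E[:3,:3].T@(np.array(P)-E[:3,3])
    return np.array([c["fx"]*p[0]/p[2]+c["cx"],c["fy"]*p[1]/p[2]+c["cy"]])
B=lambda x,y:((x-396)/4+235,y/4+180)
C=lambda x,y:((x-396)/4+376,(y-300)/4+156)
A=lambda x,y:(x/6+230,y/6+150)
E
python3 - <<'E'
from h import *
def show(n,l):
    print(n,[np.round(p[:2]).tolist() for p in l])
show("screws top",[bp("top",B(*q),14) for q in [(486,55),(447,109),(563,110),(523,164)]])
show("base corners",[bp("top",B(*q),14) for q in [(485,33),(425,113),(588,108),(532,188)]])
show("screws scene",[bp("scene",A(*q),14) for q in [(270,224),(171,345)]])
show("post",[bp("top",B(482,93),144)]);show("tip",[bp("top",B(607,184),171)])
show("tab top",[bp("top",B(*q),180) for q in [(508,137),(562,127)]])
show("tab top scene",[bp("scene",A(*q),180) for q in [(155,90),(212,130),(160,85),(215,85)]])
show("body",[bp("top",B(*q),90) for q in [(485,147),(615,142)]])
show("block",[bp("top",C(*q),45) for q in [(508,343),(597,385),(530,545),(440,510)]])
show("slot",[bp("top",C(*q),45) for q in [(543,362),(485,512)]])
E
```

```text
screws top [[509.0, 234.0], [470.0, 260.0], [471.0, 178.0], [433.0, 205.0]]
base corners [[525.0, 236.0], [467.0, 275.0], [473.0, 160.0], [416.0, 197.0]]
screws scene [[512.0, 231.0], [434.0, 203.0]]
post [[467.0, 212.0]]
tip [[410.0, 129.0]]
tab top [[436.0, 189.0], [443.0, 157.0]]
tab top scene [[439.0, 185.0], [442.0, 152.0], [442.0, 186.0], [458.0, 171.0]]
body [[438.0, 218.0], [443.0, 133.0]]
block [[589.0, -174.0], [561.0, -235.0], [450.0, -188.0], [472.0, -127.0]]
slot [[576.0, -198.0], [472.0, -158.0]]
```

The two crops agree. The orange plate on the hook measures 33 mm across the tab and 85 mm across the body, which matches the gauge described. It hangs about 46 mm out along the arm, yawed about 50° from the hook. I'll move above it now.

```bash
cat >> h.py <<'E'
from scipy.spatial.transform import Rotation as R
import json
def yaw(s):
    M=R.from_rotvec(s["orientation"]).as_matrix();return np.degrees(np.arctan2(M[1,1],M[0,1]))
def plan(target,psi,n,grip=None,p0=None,psi0=None):
    "rows from the present pose to target (psi = world angle of tool y); straight, n rows"
    from workcell import sense
    s=sense();p=np.array(s["tool_pos"] if p0 is None else p0,float);a=yaw(s) if psi0 is None else psi0
    d=(psi-a);rows=[];st=(np.array(target)-p)/n
    for i in range(n):
        t=np.radians(a+d*i/n);x=[-np.sin(t),np.cos(t)];y=[np.cos(t),np.sin(t)]
        r=dict(dx=st[:2]@x/40,dy=st[:2]@y/40,dz=-st[2]/40,turn=-np.radians(d/n)/.15)
        rows.append({k:round(float(v),2) for k,v in r.items() if abs(v)>.004})
    print("at",np.round(p,1),round(a,1));print(json.dumps(rows).replace('"',"'"))
    return rows
E
python3 -c "
from h import *
plan((440,172,235),-86,20)"
```

```text
at [175.5 546.8 230.2] 72.2
[{'dx': -0.46, 'dy': -0.34, 'dz': -0.01, 'turn': 0.92}, {'dx': -0.5, 'dy': -0.28, 'dz': -0.01, 'turn': 0.92}, {'dx': -0.53, 'dy': -0.21, 'dz': -0.01, 'turn': 0.92}, {'dx': -0.56, 'dy': -0.13, 'dz': -0.01, 'turn': 0.92}, {'dx': -0.57, 'dy': -0.05, 'dz': -0.01, 'turn': 0.92}, {'dx': -0.57, 'dy': 0.03, 'dz': -0.01, 'turn': 0.92}, {'dx': -0.56, 'dy': 0.1, 'dz': -0.01, 'turn': 0.92}, {'dx': -0.54, 'dy': 0.18, 'dz': -0.01, 'turn': 0.92}, {'dx': -0.51, 'dy': 0.25, 'dz': -0.01, 'turn': 0.92}, {'dx': -0.47, 'dy': 0.32, 'dz': -0.01, 'turn': 0.92}, {'dx': -0.43, 'dy': 0.38, 'dz': -0.01, 'turn': 0.92}, {'dx': -0.37, 'dy': 0.44, 'dz': -0.01, 'turn': 0.92}, {'dx': -0.3, 'dy': 0.49, 'dz': -0.01, 'turn': 0.92}, {'dx': -0.23, 'dy': 0.52, 'dz': -0.01, 'turn': 0.92}, {'dx': -0.16, 'dy': 0.55, 'dz': -0.01, 'turn': 0.92}, {'dx': -0.08, 'dy': 0.57, 'dz': -0.01, 'turn': 0.92}, {'dx': -0.0, 'dy': 0.57, 'dz': -0.01, 'turn': 0.92}, {'dx': 0.07, 'dy': 0.57, 'dz': -0.01, 'turn': 0.92}, {'dx': 0.15, 'dy': 0.55, 'dz': -0.01, 'turn': 0.92}, {'dx': 0.23, 'dy': 0.53, 'dz': -0.01, 'turn': 0.92}]
```

carry_out:
  steps:
    - {"grip": 1, "dx": -0.46, "dy": -0.34, "turn": 0.92}
    - {"grip": 1, "dx": -0.5, "dy": -0.28, "turn": 0.92}
    - {"grip": 1, "dx": -0.53, "dy": -0.21, "turn": 0.92}
    - {"grip": 1, "dx": -0.56, "dy": -0.13, "turn": 0.92}
    - {"grip": 1, "dx": -0.57, "dy": -0.05, "turn": 0.92}
    - {"grip": 1, "dx": -0.57, "dy": 0.03, "turn": 0.92}
    - {"grip": 1, "dx": -0.56, "dy": 0.1, "turn": 0.92}
    - {"grip": 1, "dx": -0.54, "dy": 0.18, "turn": 0.92}

```text
schema error: expected keys grip, dx, dy, dz, turn
```

carry_out:
  steps:
    - {"grip": 1, "dx": -0.51, "dy": 0.25, "turn": 0.92}
    - {"grip": 1, "dx": -0.47, "dy": 0.32, "turn": 0.92}
    - {"grip": 1, "dx": -0.43, "dy": 0.38, "turn": 0.92}
    - {"grip": 1, "dx": -0.37, "dy": 0.44, "turn": 0.92}
    - {"grip": 1, "dx": -0.3, "dy": 0.49, "turn": 0.92}
    - {"grip": 1, "dx": -0.23, "dy": 0.52, "turn": 0.92}
    - {"grip": 1, "dx": -0.16, "dy": 0.55, "turn": 0.92}
    - {"grip": 1, "dx": -0.08, "dy": 0.57, "turn": 0.92}

```text
schema error: expected keys grip, dx, dy, dz, turn
```

carry_out:
  steps:
    - {"grip": 1, "dy": 0.57, "turn": 0.92}
    - {"grip": 1, "dx": 0.07, "dy": 0.57, "turn": 0.92}
    - {"grip": 1, "dx": 0.15, "dy": 0.55, "turn": 0.92}
    - {"grip": 1, "dx": 0.23, "dy": 0.53, "turn": 0.92}
    - {"grip": 1}

```text
schema error: expected keys grip, dx, dy, dz, turn
```

```bash
cat >> h.py <<'E'
def wrist(name):
    from workcell import sense,vision
    s=sense();c=vision.camera("wrist");T=np.eye(4);T[:3,:3]=R.from_rotvec(s["orientation"]).as_matrix();T[:3,3]=s["tool_pos"]
    c["extrinsics"]=T@np.array(c["tool_from_camera"]);pickle.dump(c,open(name+".pkl","wb"))
    import cv2;cv2.imwrite(f"pics/{name}.png",c["pixels"][:,:,::-1]);return c
E
python3 -c "
from h import *
wrist('w1');plan((440,172,235),-86,2)"
```

```text
at [175.6 546.9 230.4] 72.2
[{'dx': -4.58, 'dy': -3.45, 'dz': -0.06, 'turn': 9.2}, {'dx': -4.26, 'dy': 3.84, 'dz': -0.06, 'turn': 9.2}]
```

View pics/w1.png

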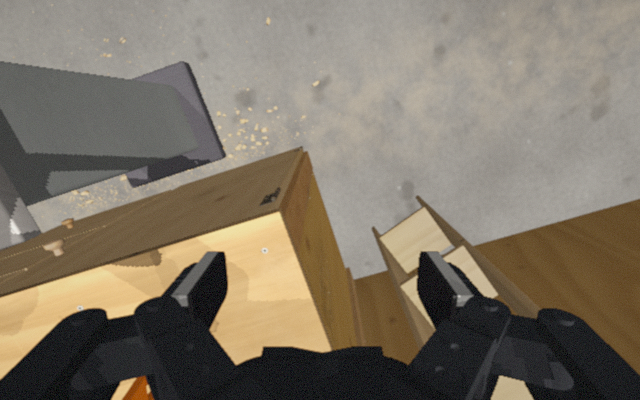

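All five keys are required in every row, so those calls were refused and nothing moved. The wrist picture shows only the start pose, with the bench edge at about (290,210). I'll resend with every key filled in.

carry_out:
  steps:
    - {"grip": 1, "dx": -0.46, "dy": -0.34, "dz": 0, "turn": 0.92}
    - {"grip": 1, "dx": -0.5, "dy": -0.28, "dz": 0, "turn": 0.92}
    - {"grip": 1, "dx": -0.53, "dy": -0.21, "dz": 0, "turn": 0.92}
    - {"grip": 1, "dx": -0.56, "dy": -0.13, "dz": 0, "turn": 0.92}
    - {"grip": 1, "dx": -0.57, "dy": -0.05, "dz": 0, "turn": 0.92}
    - {"grip": 1, "dx": -0.57, "dy": 0.03, "dz": 0, "turn": 0.92}
    - {"grip": 1, "dx": -0.56, "dy": 0.1, "dz": 0, "turn": 0.92}
    - {"grip": 1, "dx": -0.54, "dy": 0.18, "dz": 0, "turn": 0.92}

```text
clock: 0.95
tool_pos: [281.7, 397.2, 230.9]
orientation: [-2.048, -2.382, 0.001]
force: [0.2, 0.0, -0.1]
finger_gap: 1.002
grip_force: 0.0
```

carry_out:
  steps:
    - {"grip": 1, "dx": -0.51, "dy": 0.25, "dz": 0, "turn": 0.92}
    - {"grip": 1, "dx": -0.47, "dy": 0.32, "dz": 0, "turn": 0.92}
    - {"grip": 1, "dx": -0.43, "dy": 0.38, "dz": 0, "turn": 0.92}
    - {"grip": 1, "dx": -0.37, "dy": 0.44, "dz": 0, "turn": 0.92}
    - {"grip": 1, "dx": -0.3, "dy": 0.49, "dz": 0, "turn": 0.92}
    - {"grip": 1, "dx": -0.23, "dy": 0.52, "dz": 0, "turn": 0.92}
    - {"grip": 1, "dx": -0.16, "dy": 0.55, "dz": 0, "turn": 0.92}
    - {"grip": 1, "dx": -0.08, "dy": 0.57, "dz": 0, "turn": 0.92}

```text
clock: 1.75
tool_pos: [387.4, 247.9, 231.0]
orientation: [-2.993, -0.954, 0.001]
force: [-0.5, -0.1, -0.1]
finger_gap: 1.0
grip_force: 0.0
```

carry_out:
  steps:
    - {"grip": 1, "dx": 0, "dy": 0.57, "dz": 0, "turn": 0.92}
    - {"grip": 1, "dx": 0.07, "dy": 0.57, "dz": 0, "turn": 0.92}
    - {"grip": 1, "dx": 0.15, "dy": 0.55, "dz": 0, "turn": 0.92}
    - {"grip": 1, "dx": 0.23, "dy": 0.53, "dz": 0, "turn": 0.92}
    - {"grip": 1, "dx": 0, "dy": 0, "dz": 0, "turn": 0}

```text
clock: 2.25
tool_pos: [441.3, 172.1, 231.1]
orientation: [3.139, 0.105, 0.0]
force: [-0.2, 0.7, -0.5]
finger_gap: 0.998
grip_force: 0.0
```

```bash
python3 -c "
from h import *
wrist('w2');plan((440,172,235),-86,1)"
```

```text
at [440.4 173.2 231. ] -86.0
[{'dx': -0.01, 'dy': 0.03, 'dz': -0.1}]
```

View pics/w2.png

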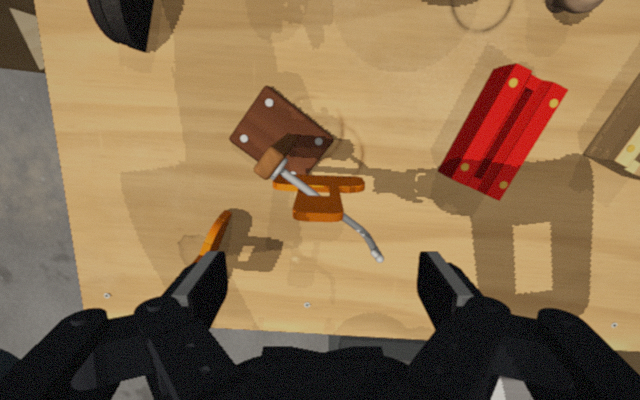

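```bash
python3 -c "
from h import *
for n,uv,z in [('tabL',(293,216),180),('tabR',(343,217),180),('shL',(274,183),104),('shR',(364,186),104),('tip',(377,258),171),('post',(269,162),144)]: print(n,np.round(bp('w2',uv,z),1))
for n,uv in [('blk1',(586,155)),('dot',(630,149))]: print(n,np.round(bp('w2',uv,45),1))
"
```

```text
tabL [442.6 190.2 180. ]
tabR [444.1 158.4 180. ]
shL [444.8 213.2 104. ]
shR [447.4 135.6 104. ]
tip [412.6 131.5 171. ]
post [469.8 211.8 144. ]
blk1 [481.3 -97.1  45. ]
dot [ 490.3 -140.1   45. ]
```

carry_out:
  steps:
    - {"grip": 1, "dx": 0.07, "dy": -0.02, "dz": 0.6, "turn": 0.12}
    - {"grip": 1, "dx": 0, "dy": 0, "dz": 0.6, "turn": 0}
    - {"grip": 1, "dx": 0, "dy": 0, "dz": 0.6, "turn": 0}
    - {"grip": 1, "dx": 0, "dy": 0, "dz": 0.42, "turn": 0}
    - {"grip": 1, "dx": 0, "dy": 0, "dz": 0, "turn": 0}

```text
clock: 2.8
tool_pos: [439.6, 175.2, 139.6]
orientation: [3.14, 0.087, -0.011]
force: [0.4, 0.2, -0.7]
finger_gap: 1.002
grip_force: 0.0
```

carry_out:
  steps:
    - {"grip": -1, "dx": 0, "dy": 0, "dz": 0, "turn": 0}
    - {"grip": -1, "dx": 0, "dy": 0, "dz": 0, "turn": 0}
    - {"grip": -1, "dx": 0, "dy": 0, "dz": 0, "turn": 0}
    - {"grip": -1, "dx": 0, "dy": 0, "dz": 0, "turn": 0}
    - {"grip": -1, "dx": 0, "dy": 0, "dz": 0, "turn": 0}
    - {"grip": -1, "dx": 0, "dy": 0, "dz": 0, "turn": 0}
    - {"grip": -1, "dx": 0, "dy": 0, "dz": 0, "turn": 0}
  newtons: 25

```text
clock: 3.5
tool_pos: [443.7, 175.3, 143.6]
orientation: [-3.14, -0.083, -0.003]
force: [-1.1, 1.3, 6.1]
finger_gap: 0.385
grip_force: 28.0
```

carry_out:
  steps:
    - {"grip": -1, "dx": 0, "dy": 0, "dz": -0.15, "turn": 0}
    - {"grip": -1, "dx": 0, "dy": 0, "dz": -0.15, "turn": 0}
    - {"grip": -1, "dx": 0, "dy": 0, "dz": 0, "turn": 0}

```text
clock: 3.8
tool_pos: [443.3, 174.9, 155.2]
orientation: [-3.14, -0.083, -0.002]
force: [0.9, -0.1, -0.1]
finger_gap: 0.394
grip_force: 27.5
```

carry_out:
  steps:
    - {"grip": -1, "dx": 0, "dy": 0, "dz": 0, "turn": -0.8}
    - {"grip": -1, "dx": 0, "dy": 0, "dz": 0, "turn": -0.9}
    - {"grip": -1, "dx": 0, "dy": 0, "dz": 0, "turn": -0.9}
    - {"grip": -1, "dx": 0, "dy": 0, "dz": 0, "turn": -0.9}
    - {"grip": -1, "dx": 0, "dy": 0, "dz": 0, "turn": -0.9}
    - {"grip": -1, "dx": 0, "dy": 0, "dz": 0, "turn": -0.85}
    - {"grip": -1, "dx": 0, "dy": 0, "dz": 0, "turn": -0.8}
    - {"grip": -1, "dx": 0, "dy": 0, "dz": 0, "turn": 0}

```text
clock: 4.6
tool_pos: [442.4, 174.9, 154.2]
orientation: [-2.786, -1.45, 0.002]
force: [0.3, -0.7, -0.8]
finger_gap: 0.389
grip_force: 27.5
```

```bash
cat >> h.py <<'E'
U=np.array([-.572,-.820]);O=np.array([467.5,210.3])
def st():
    from workcell import sense
    s=sense();d=s["tool_pos"][:2]-O
    print("t",round(s["clock"],2),"xs",round(d@U,1),"lat",round(U[0]*d[1]-U[1]*d[0],1),"z",round(s["tool_pos"][2],1),"psi",round(yaw(s),1),"F",np.round(s["force"],1),"Tq",np.round(s["wrist_torque"],2),"gap",round(s["finger_gap"],3))
E
python3 -c "
from h import *
st();wrist('w3')
import cv2
from workcell import vision
c=vision.camera('scene');im=c['pixels'][:,:,::-1]
a=cv2.resize(im[130:260,210:340],None,fx=3,fy=3,interpolation=2)
w=cv2.imread('pics/w3.png')[100:400,120:520]
w=cv2.resize(w,(400,300));cv2.imwrite('pics/c3.png',np.hstack([a,np.vstack([w,np.zeros((90,400,3),np.uint8)])]))
"
```

```text
t 4.6 xs 43.4 lat -0.3 z 154.2 psi -35.0 F [ 0.3 -0.7 -0.8] Tq [-0.06 -0.02  0.03] gap 0.389
```

View pics/c3.png

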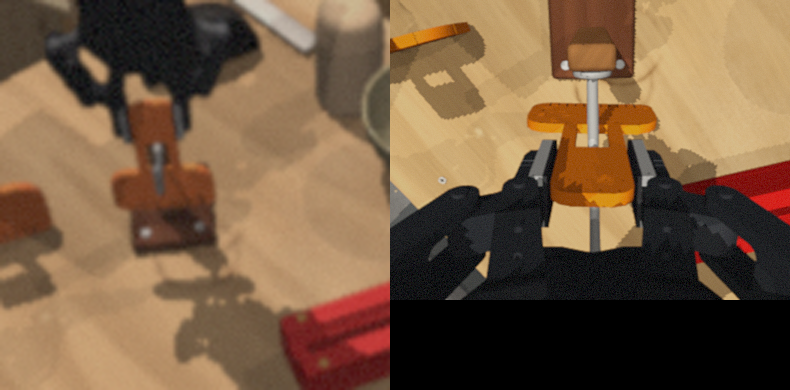

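The gauge is held square to the hook, with the bar mid-hole. The tool can't tilt, so I'll pivot the gauge in the pads: pushing the neck against the post's top edge brings the tab over the post and swings the wide end out.

carry_out:
  steps:
    - {"grip": -1, "dx": 0.4, "dy": 0, "dz": 0, "turn": 0}
    - {"grip": -1, "dx": 0.4, "dy": 0, "dz": 0, "turn": 0}
    - {"grip": -1, "dx": 0.15, "dy": 0, "dz": 0.04, "turn": 0}
    - {"grip": -1, "dx": 0.1, "dy": 0, "dz": 0.03, "turn": 0}
    - {"grip": -1, "dx": 0.1, "dy": 0, "dz": 0.03, "turn": 0}
  newtons: 25

```text
clock: 5.2
tool_pos: [467.4, 210.7, 150.0]
orientation: [2.785, 1.449, -0.011]
force: [-5.8, -7.5, 6.0]
finger_gap: 0.392
grip_force: 28.8
```

```bash
python3 -c "
from h import *
st()"
```

```text
t 5.2 xs -0.2 lat -0.3 z 150.0 psi -35.0 F [-5.8 -7.5  6. ] Tq [-1.25  0.98 -0.  ] gap 0.392
```

carry_out:
  steps:
    - {"grip": -1, "dx": 0.1, "dy": 0, "dz": 0.02, "turn": 0}
    - {"grip": -1, "dx": 0.1, "dy": 0, "dz": 0, "turn": 0}
    - {"grip": -1, "dx": 0.1, "dy": 0, "dz": 0, "turn": 0}
  newtons: 20

```text
clock: 5.5
tool_pos: [473.1, 219.0, 147.8]
orientation: [2.784, 1.448, -0.017]
force: [-3.5, -9.2, -2.4]
finger_gap: 0.391
grip_force: 27.6
```

```bash
cat >> h.py <<'E'
def look(name,x,y,w,h,k):
    import cv2
    from workcell import vision
    wrist(name+'w');im=vision.camera('scene')['pixels'][:,:,::-1]
    a=cv2.resize(im[y:y+h,x:x+w],None,fx=k,fy=k,interpolation=2)
    b=cv2.resize(cv2.imread(f'pics/{name}w.png')[100:400,120:520],(400,300))
    H=max(a.shape[0],300);pad=lambda q:np.vstack([q,np.zeros((H-q.shape[0],q.shape[1],3),np.uint8)])
    cv2.imwrite(f'pics/{name}.png',np.hstack([pad(a),pad(b)]))
E
python3 -c "
from h import *
st();look('t1',210,130,130,130,3)"
```

```text
t 5.5 xs -10.3 lat -0.4 z 147.8 psi -35.0 F [-3.5 -9.2 -2.4] Tq [-1.5   0.67  0.02] gap 0.391
```

View pics/t1.png

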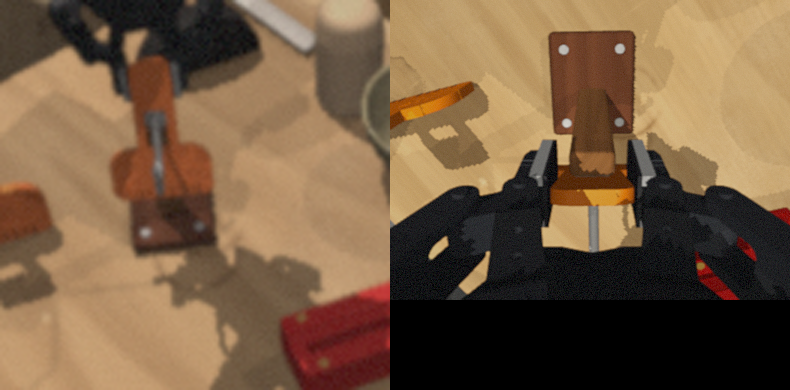

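```bash
cat >> h.py <<'E'
def inplane(cam,uv,lat=0):
    "stand-plane (xs,z) of a pixel, vertical plane along U through O"
    a=bp(cam,uv,0);c=bp(cam,uv,300);f=lambda p:(U[0]*(p[1]-O[1])-U[1]*(p[0]-O[0]))-lat
    t=f(a)/(f(a)-f(c));p=a+t*(c-a);return np.round([(p[:2]-O)@U,p[2]],1)
E
python3 -c "
from h import *
q=lambda x,y:(x/3+210,y/3+130)
a=inplane('scene',q(150,58));b=inplane('scene',q(161,198));print(a,b,np.hypot(*(a-b)),np.degrees(np.arctan2(b[0]-a[0],a[1]-b[1])))
print('tip',inplane('scene',q(157,113)))
"
```

```text
[-49.6 151.1] [ 73.4 110.6] 129.49613893857995 71.77492488864554
tip [-27.2 108.2]
```

```bash
python3 -c "
from h import *
for th in (30,40,50):
  t=np.radians(th)
  for L in (-17,101):
    x,z=-10.3+L*np.sin(t),169-L*np.cos(t);p=pr('scene',[*(O+x*U),z]);print(th,L,np.round((p-[210,130])*3))
x,z=96,171;print('tip',np.round((pr('scene',[*(O+x*U),z])-[210,130])*3))
"
```

```text
30 -17 [146.  53.]
30 101 [164. 192.]
40 -17 [146.  52.]
40 101 [163. 196.]
50 -17 [147.  52.]
50 101 [162. 197.]
tip [153. 167.]
```

Tilt works out at about 40° by geometry, and the reprojected wide end matches crop (161,198). Next I'll carry it out along the arm.

carry_out:
  steps:
    - {"grip": -1, "dx": -0.3, "dy": 0, "dz": 0, "turn": 0}
    - {"grip": -1, "dx": -0.5, "dy": 0, "dz": 0, "turn": 0}
    - {"grip": -1, "dx": -0.5, "dy": 0, "dz": 0, "turn": 0}
    - {"grip": -1, "dx": -0.2, "dy": 0, "dz": 0, "turn": 0}
    - {"grip": -1, "dx": 0, "dy": 0, "dz": 0, "turn": 0}
  newtons: 30

```text
clock: 6.1
tool_pos: [441.3, 172.7, 149.8]
orientation: [-2.787, -1.448, -0.001]
force: [-0.2, -0.2, -0.5]
finger_gap: 0.391
grip_force: 30.0
```

```bash
python3 -c "
from h import *
st();look('t2',210,130,130,130,3)"
```

```text
t 6.1 xs 45.8 lat 0.0 z 149.8 psi -35.1 F [-0.2 -0.2 -0.5] Tq [ 0.06 -0.    0.02] gap 0.391
```

View pics/t2.png

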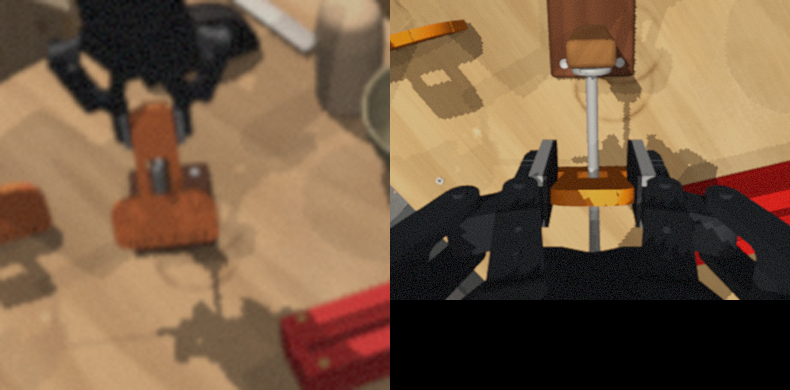

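carry_out:
  steps:
    - {"grip": -1, "dx": -0.2, "dy": 0, "dz": 0, "turn": 0}
    - {"grip": -1, "dx": -0.17, "dy": 0, "dz": -0.1, "turn": 0}
    - {"grip": -1, "dx": -0.1, "dy": 0, "dz": -0.22, "turn": 0}
    - {"grip": -1, "dx": 0, "dy": 0, "dz": 0, "turn": 0}

```text
clock: 6.6
tool_pos: [431.9, 157.8, 164.1]
orientation: [2.786, 1.45, 0.005]
force: [0.7, -0.2, -0.7]
finger_gap: 0.389
grip_force: 30.0
```

```bash
python3 -c "
from h import *
st()"
```

```text
t 6.6 xs 63.4 lat 0.8 z 164.1 psi -35.0 F [ 0.7 -0.2 -0.7] Tq [-0.   -0.03 -0.01] gap 0.389
```

carry_out:
  steps:
    - {"grip": -1, "dx": -0.05, "dy": 0, "dz": -0.3, "turn": 0}
    - {"grip": -1, "dx": -0.05, "dy": 0, "dz": -0.3, "turn": 0}
    - {"grip": -1, "dx": 0, "dy": 0, "dz": 0, "turn": 0}

```text
clock: 6.9
tool_pos: [429.2, 153.9, 188.6]
orientation: [2.784, 1.45, 0.001]
force: [-2.4, -2.5, 0.7]
finger_gap: 0.388
grip_force: 32.7
```

```bash
python3 -c "
from h import *
st()"
```

```text
t 6.9 xs 68.1 lat 0.8 z 188.6 psi -35.0 F [-2.4 -2.5  0.7] Tq [-0.7   0.41 -0.02] gap 0.388
```

carry_out:
  steps:
    - {"grip": -1, "dx": -0.1, "dy": 0, "dz": -0.05, "turn": 0}
    - {"grip": -1, "dx": -0.1, "dy": 0, "dz": -0.15, "turn": 0}
    - {"grip": -1, "dx": 0, "dy": 0, "dz": 0, "turn": 0}

```text
clock: 7.2
tool_pos: [424.8, 148.1, 195.5]
orientation: [2.786, 1.45, 0.004]
force: [0.3, 0.1, -0.1]
finger_gap: 0.39
grip_force: 32.9
```

```bash
python3 -c "
from h import *
st();look('t3',210,130,130,130,3)"
```

```text
t 7.2 xs 75.4 lat 0.6 z 195.5 psi -35.0 F [ 0.3  0.1 -0.1] Tq [ 0.05  0.01 -0.02] gap 0.39
```

View pics/t3.png

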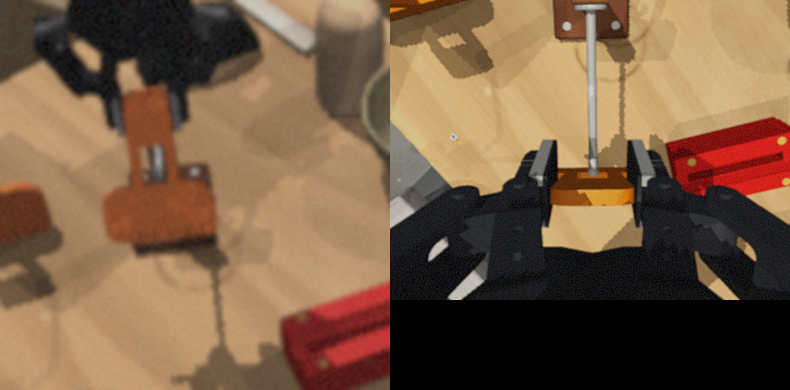

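carry_out:
  steps:
    - {"grip": -1, "dx": -0.15, "dy": 0, "dz": -0.2, "turn": 0}
    - {"grip": -1, "dx": -0.15, "dy": 0, "dz": -0.2, "turn": 0}
    - {"grip": -1, "dx": -0.2, "dy": 0, "dz": -0.3, "turn": 0}
    - {"grip": -1, "dx": 0, "dy": 0, "dz": 0, "turn": 0}

```text
clock: 7.7
tool_pos: [413.7, 131.1, 224.9]
orientation: [2.785, 1.449, 0.007]
force: [1.1, 0.2, -0.3]
finger_gap: 0.389
grip_force: 32.9
```

```bash
python3 -c "
from h import *
st()"
```

```text
t 7.7 xs 95.7 lat 1.2 z 224.9 psi -35.0 F [ 1.1  0.2 -0.3] Tq [ 0.02 -0.04 -0.01] gap 0.389
```

```bash
python3 -c "
from h import *
plan((395,-170,300),-85,9)
import cv2
c=pickle.load(open('top.pkl','rb'));im=c['pixels'][150:230,380:435]
hsv=cv2.cvtColor(im,cv2.COLOR_RGB2HSV)
for q in [(10,30),(18,26),(30,20),(40,35),(25,45),(3,5),(48,60)]: print(q,im[q[1],q[0]],hsv[q[1],q[0]])
"
```

```text
at [413.7 131.1 224.9] -35.0
[{'dx': -0.71, 'dy': 0.44, 'dz': -0.21, 'turn': 0.65}, {'dx': -0.67, 'dy': 0.5, 'dz': -0.21, 'turn': 0.65}, {'dx': -0.62, 'dy': 0.57, 'dz': -0.21, 'turn': 0.65}, {'dx': -0.56, 'dy': 0.62, 'dz': -0.21, 'turn': 0.65}, {'dx': -0.5, 'dy': 0.68, 'dz': -0.21, 'turn': 0.65}, {'dx': -0.43, 'dy': 0.72, 'dz': -0.21, 'turn': 0.65}, {'dx': -0.36, 'dy': 0.76, 'dz': -0.21, 'turn': 0.65}, {'dx': -0.28, 'dy': 0.79, 'dz': -0.21, 'turn': 0.65}, {'dx': -0.2, 'dy': 0.81, 'dz': -0.21, 'turn': 0.65}]
(10, 30) [214 168 110] [ 17 124 214]
(18, 26) [177 138  89] [ 17 127 177]
(30, 20) [189 156 104] [ 18 115 189]
(40, 35) [174 146  93] [ 20 119 174]
(25, 45) [172 136  86] [ 17 128 172]
(3, 5) [232 193 127] [ 19 115 232]
(48, 60) [232 197 134] [ 19 108 232]
```

carry_out:
  steps:
    - {"grip": -1, "dx": -0.7, "dy": 0.44, "dz": -0.25, "turn": 0.65}
    - {"grip": -1, "dx": -0.67, "dy": 0.5, "dz": -0.25, "turn": 0.65}
    - {"grip": -1, "dx": -0.62, "dy": 0.57, "dz": -0.2, "turn": 0.65}
    - {"grip": -1, "dx": -0.56, "dy": 0.62, "dz": -0.2, "turn": 0.65}
    - {"grip": -1, "dx": -0.5, "dy": 0.68, "dz": -0.2, "turn": 0.65}
    - {"grip": -1, "dx": -0.43, "dy": 0.72, "dz": -0.2, "turn": 0.65}
    - {"grip": -1, "dx": -0.36, "dy": 0.76, "dz": -0.2, "turn": 0.65}
    - {"grip": -1, "dx": -0.28, "dy": 0.79, "dz": -0.2, "turn": 0.65}

```text
clock: 8.5
tool_pos: [395.4, -137.3, 291.1]
orientation: [3.129, 0.276, 0.002]
force: [-0.0, 0.8, -0.8]
finger_gap: 0.388
grip_force: 32.9
```

carry_out:
  steps:
    - {"grip": -1, "dx": -0.2, "dy": 0.8, "dz": -0.2, "turn": 0.65}
    - {"grip": -1, "dx": 0, "dy": 0, "dz": 0, "turn": 0}
    - {"grip": -1, "dx": 0, "dy": 0, "dz": 0, "turn": 0}

```text
clock: 8.8
tool_pos: [393.5, -169.3, 298.6]
orientation: [-3.139, -0.128, -0.001]
force: [0.7, 0.3, -0.9]
finger_gap: 0.39
grip_force: 32.9
```

```bash
python3 -c "
from h import *
import cv2
st();c=wrist('w4')
cs=[(589,-174),(561,-235),(450,-188),(472,-127)]
print([np.round(pr(c,[x,y,45])).tolist() for x,y in cs])
im=cv2.imread('pics/w4.png');v=im.copy()
cv2.imwrite('pics/w4b.png',np.hstack([cv2.resize(im[100:400],(400,188)),cv2.resize(im[0:260,200:500],(400,347))[:188]]) if 0 else cv2.resize(im,(800,500)))
"
```

```text
t 8.8 xs 353.6 lat 156.4 z 298.6 psi -85.3 F [ 0.7  0.3 -0.9] Tq [ 0.   -0.   -0.03] gap 0.39
[[341.0, -14.0], [393.0, 20.0], [341.0, 119.0], [291.0, 96.0]]
```

View pics/w4b.png

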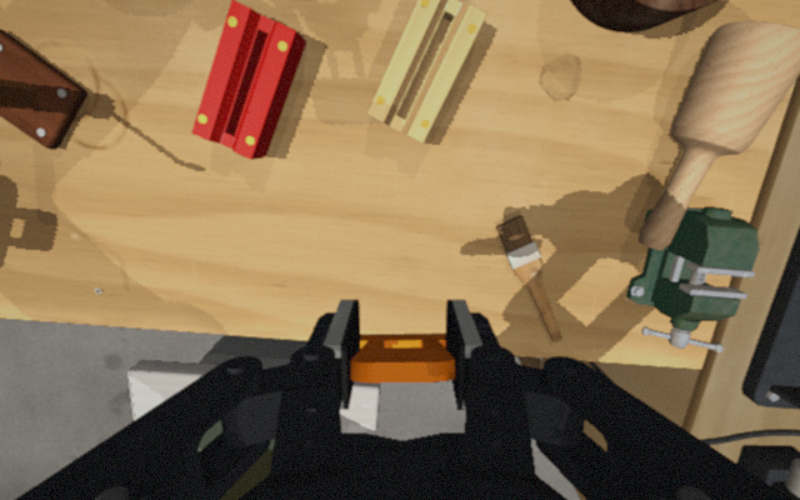

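The last view shows the gauge held at a tilt. The pale block's dots are at about (379,101), (421,124), (425,2) and (474,15) in this 1.25x picture, and the red look-alike is to its left at (245,80).

```bash
python3 -c "
from h import *
import cv2
P=[bp('w4',(x/1.25,y/1.25),45) for x,y in [(379,101),(421,124),(425,2),(474,15),(369,116),(422,142),(410,112),(454,12)]]
print(np.round(P,1)[:,:2].tolist())
# refine the near dots & corner: brass dots by saturation
im=cv2.imread('pics/w4.png');h=cv2.cvtColor(im,cv2.COLOR_BGR2HSV)
for x,y in [(303,81),(337,99),(340,2),(379,12)]:
    y0=max(y-5,0);x0=x-5;w=h[y0:y+6,x0:x+6,1].astype(float);w=np.clip(w-np.median(w)-25,0,None);yy,xx=np.mgrid[y0:y+6,x0:x+6][:, :w.shape[0],:w.shape[1]]
    u=((xx*w).sum()/w.sum(),(yy*w).sum()/w.sum());print(np.round(u,1),np.round(bp('w4',u,45),1)[:2])
"
```

```text
[[489.8, -139.8], [472.7, -180.6], [574.3, -174.5], [567.8, -218.4], [475.8, -131.3], [456.4, -183.1], [482.5, -169.4], [568.7, -200.6]]
[303.8  80.1] [ 490.6 -140.5]
[339.8  98.6] [ 473.7 -184.1]
[339.5   1.9] [ 574. -174.]
[nan nan] [nan nan]<string>:10: RuntimeWarning: invalid value encountered in scalar divide
```

```bash
cat >> h.py <<'E'
K=np.array([523,-178.5]);EN=np.array([.375,.927]);EY=np.array([.927,-.375])
def sb():
    from workcell import sense
    s=sense();d=s["tool_pos"][:2]-K
    print("t",round(s["clock"],2),"n",round(d@EN,1),"y",round(d@EY,1),"z",round(s["tool_pos"][2],1),"psi",round(yaw(s),1),"Fn,Fy",np.round(s["force"][:2]@np.c_[EN,EY],1),"Fz",round(s["force"][2],1),"gap",round(s["finger_gap"],3))
E
python3 -c "
from h import *
print([np.round(bp('w4',(x/1.25,y/1.25),z)).tolist() for x,y,z in [(305,38,45),(267,157,45),(195,130,45)]])
plan((*(K+112*EN),250),-22,8)"
```

```text
[[537.0, -70.0, 45.0], [430.0, -36.0, 45.0], [450.0, 32.0, 45.0]]
at [ 393.4 -168.5  298.3] -85.3
[{'dx': 0.56, 'dy': -0.25, 'dz': 0.15, 'turn': -0.92}, {'dx': 0.59, 'dy': -0.17, 'dz': 0.15, 'turn': -0.92}, {'dx': 0.61, 'dy': -0.09, 'dz': 0.15, 'turn': -0.92}, {'dx': 0.61, 'dz': 0.15, 'turn': -0.92}, {'dx': 0.61, 'dy': 0.08, 'dz': 0.15, 'turn': -0.92}, {'dx': 0.59, 'dy': 0.16, 'dz': 0.15, 'turn': -0.92}, {'dx': 0.56, 'dy': 0.24, 'dz': 0.15, 'turn': -0.92}, {'dx': 0.52, 'dy': 0.32, 'dz': 0.15, 'turn': -0.92}]
```

carry_out:
  steps:
    - {"grip": -1, "dx": 0.56, "dy": -0.25, "dz": 0.15, "turn": -0.92}
    - {"grip": -1, "dx": 0.59, "dy": -0.17, "dz": 0.15, "turn": -0.92}
    - {"grip": -1, "dx": 0.61, "dy": -0.09, "dz": 0.15, "turn": -0.92}
    - {"grip": -1, "dx": 0.61, "dy": 0, "dz": 0.15, "turn": -0.92}
    - {"grip": -1, "dx": 0.61, "dy": 0.08, "dz": 0.15, "turn": -0.92}
    - {"grip": -1, "dx": 0.59, "dy": 0.16, "dz": 0.15, "turn": -0.92}
    - {"grip": -1, "dx": 0.56, "dy": 0.24, "dz": 0.15, "turn": -0.92}
    - {"grip": -1, "dx": 0.52, "dy": 0.32, "dz": 0.15, "turn": -0.92}

```text
clock: 9.65
tool_pos: [565.7, -71.9, 249.7]
orientation: [-2.596, -1.767, 0.001]
force: [-0.5, -0.2, 0.0]
finger_gap: 0.394
grip_force: 32.9
```

carry_out:
  steps:
    - {"grip": -1, "dx": 0, "dy": 0, "dz": 0.9, "turn": 0}
    - {"grip": -1, "dx": 0, "dy": 0, "dz": 0.9, "turn": 0}
    - {"grip": -1, "dx": 0, "dy": 0, "dz": 0.9, "turn": 0}
    - {"grip": -1, "dx": 0, "dy": 0, "dz": 0.7, "turn": 0}
    - {"grip": -1, "dx": 0, "dy": 0, "dz": 0, "turn": 0}
    - {"grip": -1, "dx": 0, "dy": 0, "dz": 0, "turn": 0}

```text
clock: 10.25
tool_pos: [565.0, -73.1, 114.4]
orientation: [-2.602, -1.758, 0.001]
force: [0.2, 0.3, -0.2]
finger_gap: 0.391
grip_force: 32.9
```

```bash
python3 -c "
from h import *
sb()"
```

```text
t 10.25 n 113.4 y -0.5 z 114.4 psi -21.9 Fn,Fy [0.3 0.1] Fz -0.2 gap 0.391
```

carry_out:
  steps:
    - {"grip": -1, "dx": 0, "dy": 0, "dz": 0.5, "turn": 0}
    - {"grip": -1, "dx": -0.3, "dy": 0, "dz": 0, "turn": 0}
    - {"grip": -1, "dx": -0.25, "dy": 0, "dz": 0, "turn": 0}
    - {"grip": -1, "dx": -0.2, "dy": 0, "dz": 0, "turn": 0}
  newtons: 25

```text
clock: 10.65
tool_pos: [554.9, -103.7, 96.5]
orientation: [2.603, 1.755, 0.003]
force: [0.4, 0.5, -1.2]
finger_gap: 0.391
grip_force: 32.8
```

```bash
python3 -c "
from h import *
sb()"
```

```text
t 10.65 n 81.3 y 1.6 z 96.5 psi -22.0 Fn,Fy [0.6 0.2] Fz -1.2 gap 0.391
```

carry_out:
  steps:
    - {"grip": -1, "dx": -0.2, "dy": 0, "dz": 0, "turn": 0}
    - {"grip": -1, "dx": -0.2, "dy": 0, "dz": 0, "turn": 0}

```text
clock: 10.85
tool_pos: [549.1, -117.4, 95.9]
orientation: [2.604, 1.755, 0.005]
force: [0.7, 3.6, 2.0]
finger_gap: 0.39
grip_force: 34.3
```

```bash
python3 -c "
from h import *
sb()"
```

```text
t 10.85 n 66.4 y 1.3 z 95.9 psi -22.1 Fn,Fy [ 3.6 -0.7] Fz 2.0 gap 0.39
```

carry_out:
  steps:
    - {"grip": -1, "dx": -0.2, "dy": -0.02, "dz": 0, "turn": 0}
    - {"grip": -1, "dx": -0.2, "dy": -0.02, "dz": 0, "turn": 0}
    - {"grip": -1, "dx": -0.2, "dy": 0, "dz": 0, "turn": 0}
    - {"grip": -1, "dx": -0.1, "dy": 0, "dz": 0, "turn": 0}
    - {"grip": -1, "dx": 0, "dy": 0, "dz": 0, "turn": 0}

```text
clock: 11.35
tool_pos: [535.7, -143.1, 94.3]
orientation: [-2.605, -1.756, 0.001]
force: [0.5, 1.0, -0.5]
finger_gap: 0.39
grip_force: 34.2
```

```bash
python3 -c "
from h import *
sb()"
```

```text
t 11.35 n 37.6 y -1.5 z 94.3 psi -22.0 Fn,Fy [1.1 0.1] Fz -0.5 gap 0.39
```

carry_out:
  steps:
    - {"grip": -1, "dx": -0.05, "dy": 0, "dz": 0, "turn": 0}
    - {"grip": -1, "dx": -0.05, "dy": 0, "dz": 0, "turn": 0}
    - {"grip": -1, "dx": 0, "dy": 0, "dz": 0, "turn": 0}

```text
clock: 11.65
tool_pos: [534.6, -145.7, 94.3]
orientation: [-2.604, -1.757, -0.0]
force: [1.1, 3.1, 0.5]
finger_gap: 0.394
grip_force: 34.2
```

```bash
python3 -c "
from h import *
sb()
wrist('w5')
c=pickle.load(open('w5.pkl','rb'))
import cv2
# orange side silhouette in top and scene cams: compare with upright model
from workcell import vision
for n in ('scene','top'):
    c=vision.camera(n);im=c['pixels'];h=cv2.cvtColor(im,cv2.COLOR_RGB2HSV)
    m=cv2.inRange(h,(3,150,60),(14,255,255))
    p=[pr(c,[*(K+33*EN+y*EY),z]) for y,z in [(0,130),(0,12),(-40,30),(40,30)]]
    print(n,np.round(p).tolist());x,y=np.mean(p,0).astype(int);x0,y0=x-45,max(y-45,0)
    num,l,s,ce=cv2.connectedComponentsWithStats(m[y0:y0+90,x0:x0+90])
    print([(s[i]+[x0,y0,0,0,0]).tolist() for i in range(1,num) if s[i,4]>20])
"
```

```text
t 11.65 n 34.7 y -1.5 z 94.3 psi -22.0 Fn,Fy [ 3.3 -0.2] Fz 0.5 gap 0.394
scene [[390.0, 241.0], [383.0, 270.0], [368.0, 271.0], [400.0, 261.0]]
[[369, 239, 31, 31, 296]]
top [[401.0, 180.0], [393.0, 188.0], [388.0, 200.0], [399.0, 174.0]]
[[350, 179, 14, 41, 98]]
```

carry_out:
  steps:
    - {"grip": -1, "dx": -0.04, "dy": 0, "dz": 0, "turn": 0}
    - {"grip": -1, "dx": 0, "dy": 0, "dz": 0, "turn": 0}

```text
clock: 12.0
tool_pos: [533.9, -147.4, 94.4]
orientation: [-2.604, -1.756, 0.0]
force: [1.7, 4.6, 0.6]
finger_gap: 0.386
grip_force: 34.1
```

```bash
python3 -c "
from h import *
sb()"
```

```text
t 12.0 n 32.9 y -1.5 z 94.4 psi -22.0 Fn,Fy [ 4.9 -0.1] Fz 0.6 gap 0.386
```

carry_out:
  steps:
    - {"grip": -1, "dx": 0.12, "dy": 0, "dz": 0, "turn": 0}
    - {"grip": -1, "dx": 0, "dy": 0, "dz": -0.6, "turn": 0}
    - {"grip": -1, "dx": 0, "dy": 0, "dz": -0.6, "turn": 0}
    - {"grip": -1, "dx": -0.3, "dy": 0.04, "dz": 0, "turn": 0}
    - {"grip": -1, "dx": -0.3, "dy": 0, "dz": 0, "turn": 0}
    - {"grip": -1, "dx": -0.34, "dy": 0, "dz": 0, "turn": 0}
    - {"grip": -1, "dx": 0, "dy": 0, "dz": 0, "turn": 0}
    - {"grip": -1, "dx": 0, "dy": 0, "dz": 0, "turn": 0}

```text
clock: 12.8
tool_pos: [522.2, -179.0, 141.3]
orientation: [-2.604, -1.753, 0.002]
force: [-0.4, 0.2, 0.1]
finger_gap: 0.393
grip_force: 34.1
```

```bash
python3 -c "
from h import *
sb()"
```

```text
t 12.8 n -0.8 y -0.6 z 141.3 psi -22.1 Fn,Fy [ 0.  -0.5] Fz 0.1 gap 0.393
```

carry_out:
  steps:
    - {"grip": -1, "dx": 0.02, "dy": 0, "dz": 0.3, "turn": 0}
    - {"grip": -1, "dx": 0, "dy": 0, "dz": 0.2, "turn": 0}
    - {"grip": -1, "dx": 0, "dy": 0, "dz": 0.15, "turn": 0}
    - {"grip": -1, "dx": 0, "dy": 0, "dz": 0, "turn": 0}

```text
clock: 13.2
tool_pos: [522.4, -176.9, 114.6]
orientation: [-2.601, -1.756, 0.003]
force: [0.0, -0.0, -0.1]
finger_gap: 0.392
grip_force: 34.1
```

```bash
python3 -c "
from h import *
sb()"
```

```text
t 13.2 n 1.3 y -1.1 z 114.6 psi -22.0 Fn,Fy [0. 0.] Fz -0.1 gap 0.392
```

carry_out:
  steps:
    - {"grip": -1, "dx": 0, "dy": 0, "dz": 0.1, "turn": 0}
    - {"grip": -1, "dx": 0, "dy": 0, "dz": 0.1, "turn": 0}
    - {"grip": -1, "dx": 0, "dy": 0, "dz": 0, "turn": 0}

```text
clock: 13.5
tool_pos: [523.3, -177.7, 108.0]
orientation: [-2.604, -1.756, 0.001]
force: [0.5, 0.7, 0.1]
finger_gap: 0.387
grip_force: 34.1
```

```bash
python3 -c "
from h import *
sb()"
```

```text
t 13.5 n 0.9 y -0.1 z 108.0 psi -22.0 Fn,Fy [0.9 0.2] Fz 0.1 gap 0.387
```

carry_out:
  steps:
    - {"grip": -1, "dx": 0, "dy": 0, "dz": 0.15, "turn": 0}
    - {"grip": -1, "dx": 0, "dy": 0, "dz": 0.1, "turn": 0}
    - {"grip": -1, "dx": 0, "dy": 0, "dz": 0, "turn": 0}

```text
clock: 13.8
tool_pos: [522.9, -177.6, 97.6]
orientation: [-2.603, -1.756, 0.001]
force: [0.1, 0.3, -0.9]
finger_gap: 0.391
grip_force: 34.1
```

```bash
python3 -c "
from h import *
sb()"
```

```text
t 13.8 n 0.8 y -0.4 z 97.6 psi -22.0 Fn,Fy [ 0.3 -0. ] Fz -0.9 gap 0.391
```

carry_out:
  steps:
    - {"grip": -1, "dx": 0, "dy": 0, "dz": 0.07, "turn": 0}
    - {"grip": -1, "dx": 0, "dy": 0, "dz": 0.05, "turn": 0}
    - {"grip": -1, "dx": 0, "dy": 0, "dz": 0, "turn": 0}

```text
clock: 14.1
tool_pos: [523.5, -177.8, 93.5]
orientation: [-2.604, -1.757, 0.0]
force: [0.0, -0.2, -0.4]
finger_gap: 0.391
grip_force: 34.1
```

```bash
python3 -c "
from h import *
sb()"
```

```text
t 14.1 n 0.8 y 0.2 z 93.5 psi -22.0 Fn,Fy [-0.2  0.1] Fz -0.4 gap 0.391
```

carry_out:
  steps:
    - {"grip": -1, "dx": 0, "dy": 0, "dz": 0.05, "turn": 0}
    - {"grip": -1, "dx": 0, "dy": 0, "dz": 0, "turn": 0}

```text
clock: 14.3
tool_pos: [523.9, -178.1, 93.2]
orientation: [2.604, 1.757, 0.0]
force: [-3.8, -0.2, 6.1]
finger_gap: 0.386
grip_force: 34.8
```

carry_out:
  steps:
    - {"grip": -1, "dx": 0, "dy": 0, "dz": 0.05, "turn": 0}
    - {"grip": -1, "dx": 0, "dy": 0, "dz": 0, "turn": 0}

```text
clock: 14.5
tool_pos: [524.0, -178.2, 93.1]
orientation: [2.604, 1.757, -0.0]
force: [-6.0, 3.0, 17.2]
finger_gap: 0.392
grip_force: 35.9
```

carry_out:
  steps:
    - {"grip": -1, "dx": 0, "dy": 0, "dz": -0.05, "turn": 0}
    - {"grip": 0.3, "dx": 0, "dy": 0, "dz": 0, "turn": 0}
    - {"grip": 0.6, "dx": 0, "dy": 0, "dz": 0, "turn": 0}
    - {"grip": 0.6, "dx": 0, "dy": 0, "dz": 0, "turn": 0}
    - {"grip": 0.6, "dx": 0, "dy": 0, "dz": 0, "turn": 0}
    - {"grip": 0.6, "dx": 0, "dy": 0, "dz": 0, "turn": 0}

```text
clock: 15.1
tool_pos: [523.4, -177.8, 91.4]
orientation: [-2.604, -1.756, 0.0]
force: [0.6, 0.1, -0.8]
finger_gap: 0.798
grip_force: 0.0
```

carry_out:
  steps:
    - {"grip": 0.6, "dx": 0, "dy": 0, "dz": -0.2, "turn": 0}
    - {"grip": 0.6, "dx": 0, "dy": 0, "dz": -0.5, "turn": 0}
    - {"grip": 0.6, "dx": 0, "dy": 0, "dz": -0.9, "turn": 0}
    - {"grip": 0.6, "dx": 0, "dy": 0, "dz": -0.9, "turn": 0}
    - {"grip": 0.6, "dx": -0.5, "dy": 0, "dz": -0.9, "turn": 0}
    - {"grip": 0.6, "dx": -0.9, "dy": 0, "dz": -0.5, "turn": 0}
    - {"grip": 0.6, "dx": -0.9, "dy": 0, "dz": 0, "turn": 0}
    - {"grip": 0.6, "dx": 0, "dy": 0, "dz": 0, "turn": 0}

```text
clock: 15.9
tool_pos: [488.4, -267.2, 249.8]
orientation: [2.605, 1.748, -0.001]
force: [0.2, -0.5, -0.3]
finger_gap: 0.801
grip_force: 0.0
```

```bash
python3 -c "
from h import *
import cv2
sb()
from workcell import vision
w=wrist('w6')
for n,c in (('scene',vision.camera('scene')),('top',vision.camera('top')),('wrist',w)):
    im=c['pixels'];h=cv2.cvtColor(im,cv2.COLOR_RGB2HSV);m=cv2.inRange(h,(3,150,60),(16,255,255))
    # predicted mask of the home gauge
    pm=np.zeros(m.shape,np.uint8)
    for ys,zs in [((-42,42),(45,56)),((-17,17),(56,130))]:
        pts=[pr(c,[*(K+xx*EN+y*EY),z]) for y in ys for z in zs for xx in (-3,3)]
        cv2.fillPoly(pm,[cv2.convexHull(np.float32(pts)).astype(np.int32)],255)
    x,y,ww,hh=cv2.boundingRect(pm);print(n,'pred bbox',x,y,ww,hh)
    y0,x0=max(y-25,0),max(x-20,0);num,l,s,ce=cv2.connectedComponentsWithStats(m[y0:y+hh+25,x0:x+ww+20])
    print([(s[i]+[x0,y0,0,0,0]).tolist() for i in range(1,num) if s[i,4]>15],'inside',(m&pm>0)[y0:y+hh+25].sum(),'pred',(pm>0).sum())
"
```

```text
t 15.9 n -95.2 y 1.1 z 249.8 psi -22.3 Fn,Fy [-0.3  0.4] Fz -0.3 gap 0.801
scene pred bbox 374 250 37 32
[[375, 252, 34, 33, 426]] inside 316 pred 484
top pred bbox 399 175 18 30
[[398, 176, 16, 30, 182]] inside 136 pred 170
wrist pred bbox 276 66 87 17
[[280, 70, 64, 15, 287], [343, 76, 20, 9, 75]] inside 244 pred 1105
```

```bash
python3 -c "
from workcell import close_job
print(close_job())"
```

```text
the job is handed in; nothing more can be done
None
```

The gauge came off the hook and stands wide end down in the pale block's slot. The floor contact height and a final three-camera silhouette check both fit fully home, the arm never went near the knob or disc, and I handed in at about 16 s; `close_job` returned no verdict.

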